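# Make up two mailing-desk kits from the stock

## Task

Make up the two kits on the packing bench: the brown tape roll and the red-handled stamp go into the white carton, and the green tape roll and the teal stapler go into the blue carton, one thing to each compartment (either one will do). Everything must rest right way up and flat on the carton floor, as it stood on the bench. Leave the black-handled stamp and the glue pot standing where they are.

Things in the scene. Friction and masses are not known exactly. Their poses are not given: they have to be found in the camera images.
- white_carton: White open kit carton, 150 mm (its x) by 220 mm (its y), 35 mm high, walls and floor 4 mm thick, rigid, fixed to the bench. A full-height 4 mm divider at y = 0 makes two compartments, each 142 mm (x) by 104 mm (y) inside, centred at x = 0, y = +55 and -55 mm. Origin: centre of the underside, z up; the inner floor is at z = 4 mm
- blue_carton: Blue open kit carton, 150 mm (its x) by 220 mm (its y), 35 mm high, walls and floor 4 mm thick, rigid, fixed to the bench. A full-height 4 mm divider at y = 0 makes two compartments, each 142 mm (x) by 104 mm (y) inside, centred at x = 0, y = +55 and -55 mm. Origin: centre of the underside, z up; the inner floor is at z = 4 mm
- brown_tape: Brown tape roll lying flat, a ring with an upright axis: 54 mm outside diameter, 33 mm open core lined with cardboard, 25 mm high, about 70 g. Origin: centre of the underside, z up along its axis
- green_tape: Green tape roll lying flat, a ring with an upright axis: 54 mm outside diameter, 33 mm open core lined with cardboard, 25 mm high, about 70 g. Origin: centre of the underside, z up along its axis
- red_stamp: Red-handled hand stamp standing upright: dark wooden base 50 mm (x) by 34 mm (y), 18 mm high; upright round handle on its middle, 26 mm thick from 38 to 62 mm height, top at 68 mm; about 80 g. Origin: centre of the underside, z up
- stapler: Stapler with a teal top arm and dark steel base, standing on its base: 100 mm long (its x), 30 mm wide (its y), 43 mm high; the teal arm, 30 mm wide, spans heights 25 to 43 mm, the base plate, also 30 mm wide, 0 to 8 mm; narrower between. About 160 g, rigid (does not staple). Origin: centre of the underside, z up
- black_stamp: Black-handled hand stamp standing upright: dark wooden base 50 mm (x) by 34 mm (y), 18 mm high; upright round handle on its middle, 26 mm thick from 38 to 62 mm height, top at 68 mm; about 80 g. Origin: centre of the underside, z up. Not wanted in any kit: leave it alone
- glue_pot: Round closed glue pot standing upright, yellow cap, paper label: 42 mm diameter, 60 mm high. Origin: centre of the underside, z up. Not wanted in any kit: leave it alone
Things that resemble listed ones, but are neither listed nor needed, are in the scene too. What is shaped like the brown_tape but purple or yellow is not meant.

How it is judged:
By the outcome, as a careful person would: the job done as asked, in the order asked, and still so for the second after the job is handed in, with the robot touching nothing.
It also fails if it takes over 106 s, if anything falls off the work surface, if the arm or the gripper's body presses on something with over 40 N, if the wrist force passes 120 N, or if a joint passes its speed limit or range.

## Robot

A 6-joint arm with a two-finger parallel gripper is mounted at the origin on the work surface. World frame = base frame: x ahead of the robot, y to its left, z up, the work surface at z = 0. Lengths are in mm, angles in rad, forces in N, time in s.
With the tool pointing down it reaches from about 300 to 775 mm from the base axis. Payload 14.6 kg.
Tool frame: the origin (TCP) lies midway between the tips of the shut fingers; the grasp point (between the pads) lies 19 mm behind it; z points along the fingers, y is the line along which they close (so a half turn about z gives the same grasp; the last joint's range is limited). The gripper opens to 85 mm and grips with 20 to 120 N. Pads are 22 mm wide; open, the fingers measure 114 mm over their backs; the gripper's body (76 mm by 85 mm) begins 54 mm behind the grasp point. The pads swing forward as they close: fully open they stand 13 mm farther back than shut.
Start: joints at [1.259, 0.3, 1.521, -0, 1.321, -0.067], TCP at [133.297, 533.593, 231.281] pointing down, gripper open.
Joint ranges: [-3.03, 3.03], [-0.79, 2.21], [0.23, 2.52], [-1.04, 4.18], [0, 3.07], [-2.55, 2.55]. Speed limits (rad/s): [2.22, 2.22, 2.57, 3.14, 3.14, 3.14].

## Interface

Orientations are given as [roll, pitch, yaw] about the fixed x, y, z axes, in that order (R = Rz(yaw) Ry(pitch) Rx(roll)).
In Python, from workcell import r gives the robot as it stands.
- The arm moves only by the tool arm_command, never from a script. Its argument "steps" is a list that holds one entry, the list of rows, each a list of 7 numbers: the shift along the tool's x, y, z as a fraction of full scale, then the turn, a rotation vector about the tool's x, y, z as a fraction of full scale, then the finger opening in mm, from 0 to 85.4. A call has exactly 10 rows; each row shifts and turns the commanded pose from where the row before left it, along the tool's axes as they then stand; what a row does not reach is not made up. Full scale, the value 1, is 250 mm for a shift and 60 degrees for a turn. A row lasts 1/10 s, in which the tool goes at most 50 mm and 8.59 degrees, less where a joint would pass 70% of its speed; a pose out of reach is approached as far as the arm can. A call with a number of a shift or a turn outside -1 to 1 is refused whole. A call with a gripper value outside its range is refused whole. The fingers move at their own pace and stop on an object; the grip force is fixed at half the most. Time passes only in rows, so rows that do not move let the fingers close, or fill a call up. It gives the time, the measured TCP pose, the force, the opening and the grip force at its end, in the units of the state.
- r.sense(): the state, without advancing time (a new reading comes with each control period).
- r.capture(name): name is "side" or "top"; returns the picture (420x560x3 uint8, red, green, blue); there is no depth.
- r.camera_info(name): a dict with "intrinsics" (3x3 intrinsics, pixels), "origin" and "attitude" of the camera in the world. Camera axes: x right, y down, z forward; pixel columns grow to the right and rows downward; lengths in mm; the calibration is good to about 2 mm. A picture is of the moment at which its call begins. camera_info takes no time and is no camera call.
- r.hand_in(): hands the job in; it is judged then, once.
Trained networks look in the newest picture that a camera, given by its name, has taken for a name from the list of things; names that differ only in an ending like _2 or _b are one class to them, and where a whole thing is asked for, a point or a joint stands for the part that bears it (a point fixed in the world has none). Each returns a list of dicts, best first, with "score" (0 to 1); they miss things now and then, are a little off and sometimes report something else, mostly with a low value. They report only what shows in the picture. A call takes as long as a camera call. They do not tell look-alikes from the thing itself.
- r.look_for(query, camera): "extent" ([left, top, width, height] in pixels, round what is visible of it).
- r.regions_of(query, camera): "mask" (420x560 bool, what is visible of it) and "extent" ([left, top, width, height] in pixels, round what is visible of it).
- r.place_of(query, camera): "pixel" ([row, column] in pixels: a listed point, or the origin of a listed thing).
The state is a dict: "time": time; "qpos": joint angles; "qd": joint speeds; "joint_efforts": joint torques, N m; "position": TCP position; "eef_rot": TCP orientation; "ft_force": force on the tool from outside, world axes, zero at the start; "ft_torque": the same for the moment, N m; "finger_gap": opening from 0.0 (shut) to 1.0 (fully open); "grasp_force": force on a finger pad.
Only numpy, scipy, OpenCV 4.12 (cv2) and the standard library are available. Lean on these libraries where they do the work, as an engineer would, in place of code of your own. Each camera call takes 0.05 s, during which the arm holds its last target. There are 200 camera calls.

## Working session

There is one attempt and no reset: what is moved stays moved. The work goes in short steps, Python scripts to look and compute and a tool call to move; the robot and the scene stay as the last step left them, time stands still between calls to the robot, and variables do not carry over. Pictures are saved under pics/ and viewed, at most 14 in all, crops included, and the job is handed in when it is done.

Besides the shell and the picture viewer there is one more tool, called as name([rows], argument=value, ...), one row to a line, values as JSON. arm_command: Moves the arm, as the interface text tells. Its arguments: {"type":"object","properties":{"steps":{"type":"array"}},"required":["steps"]}

```bash
mkdir -p pics; python3 - <<'E'
from workcell import r
import cv2,numpy as np
for c in ("top","side"):
    im=r.capture(c); cv2.imwrite(f"pics/{c}0.png",im[:,:,::-1])
    i=r.camera_info(c); print(c,i)
    for n in ["white_carton","blue_carton","brown_tape","green_tape","red_stamp","stapler","black_stamp","glue_pot"]:
        print(n,[(np.round(d["pixel"]).tolist(),round(d["score"],2)) for d in r.place_of(n,c)])
print(r.sense())
E
```

```text
top {'intrinsics': array([[466.23794048,   0.        , 278.43119681],
       [  0.        , 466.23794048, 201.71893945],
       [  0.        ,   0.        ,   1.        ]]), 'origin': array([ 289.8772974 ,   40.30591133, 1086.68795696]), 'attitude': array([-2.92243262e+00,  1.71238735e-03, -1.55748483e+00])}
white_carton [([158.0, 234.0], 0.78)]
blue_carton [([170.0, 361.0], 0.55)]
brown_tape [([223.0, 142.0], 0.79), ([266.0, 162.0], 0.6), ([216.0, 99.0], 0.58), ([250.0, 100.0], 0.57)]
green_tape [([237.0, 450.0], 0.83)]
red_stamp [([242.0, 263.0], 0.58)]
stapler [([242.0, 210.0], 0.69)]
black_stamp [([242.0, 382.0], 0.76)]
glue_pot [([241.0, 325.0], 0.89)]
side {'intrinsics': array([[398.84780041,   0.        , 278.3700484 ],
       [  0.        , 398.84780041, 211.45806561],
       [  0.        ,   0.        ,   1.        ]]), 'origin': array([ 164.97189881, -367.63417992,  718.17862533]), 'attitude': array([-2.48212257, -0.00333232, -0.68347339])}
white_carton [([164.0, 293.0], 0.61)]
blue_carton []
brown_tape [([178.0, 168.0], 0.95), ([136.0, 152.0], 0.89), ([126.0, 179.0], 0.72)
[... 232 characters left out ...]
, 290.0], 0.18)]
{'time': 0.9, 'qpos': array([ 1.25941499e+00,  2.99897063e-01,  1.52100261e+00, -2.67087901e-05,
        1.32070173e+00, -6.66127694e-02]), 'qd': array([ 0.00013041,  0.00093868,  0.00148845,  0.00080578, -0.00058993,
       -0.00034938]), 'joint_efforts': array([ 1.45330621e-03, -5.43346238e+01, -3.61986029e+01, -1.05154938e-04,
        4.44366106e-04, -2.96301437e-06]), 'position': array([133.29477654, 533.59146334, 231.28108879]), 'eef_rot': array([-3.14158220e+00,  2.52380782e-05,  2.89683070e+00]), 'ft_force': array([-1.11624066,  0.11318427, -0.11072884]), 'ft_torque': array([-0.00501753,  0.0226709 , -0.02241928]), 'grasp_force': 0.0, 'finger_gap': 0.9993150258501331}
```

View pics/top0.png

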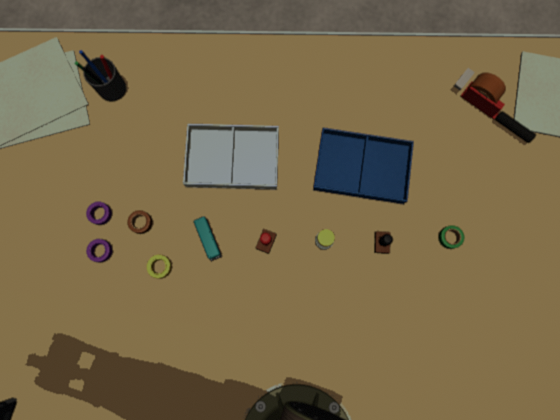

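View pics/side0.png

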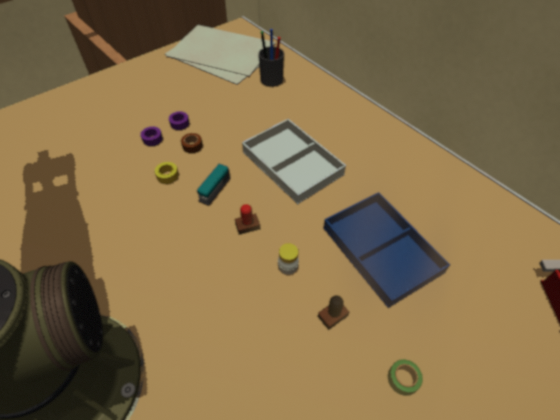

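```bash
cat > h.py <<'E'
from workcell import r
import cv2,numpy as np
from scipy.spatial.transform import Rotation as R
from scipy.optimize import minimize
I={c:r.camera_info(c) for c in("top","side")}
def proj(P,c):
    i=I[c]; q=(np.asarray(P)-i["origin"])@R.from_euler("xyz",i["attitude"]).as_matrix()
    q=q@i["intrinsics"].T; return q[:,:2]/q[:,2:]
def ray(row,col,c,z):
    i=I[c]; d=R.from_euler("xyz",i["attitude"]).as_matrix()@np.linalg.inv(i["intrinsics"])@[col,row,1]
    return i["origin"]+d*(z-i["origin"][2])/d[2]
def box(a,b,z0,z1): return np.array([[x,y,z] for x in(-a/2,a/2) for y in(-b/2,b/2) for z in(z0,z1)])
def cyl(d,z0,z1): return np.array([[d/2*np.cos(t),d/2*np.sin(t),z] for t in np.linspace(0,2*np.pi,32) for z in(z0,z1)])
M={"carton":[box(150,220,0,35)],"tape":[cyl(54,0,25)],"stapler":[box(100,30,0,43)],
 "stamp":[box(50,34,0,18),cyl(26,38,62),cyl(16,18,68)],"pot":[cyl(42,0,60)]}
S=4
def sil(parts,p,c):
    m=np.zeros((420*S,560*S),np.uint8); T=R.from_euler("z",p[2]).as_matrix()
    for q in parts:
        u=proj(q@T.T+[p[0],p[1],p[3] if len(p)>3 else 0],c)
        cv2.fillConvexPoly(m,cv2.convexHull(np.round((u+.5)*S).astype(np.int32)),1)
    return m.astype(bool)
def fill(m):
    cs,_=cv2.findContours(m.astype(np.uint8),cv2.RETR_EXTERNAL,cv2.CHAIN_APPROX_NONE)
    o=np.zeros(m.shape,np.uint8); cv2.drawContours(o,[max(cs,key=cv2.contourArea)],-1,1,-1); return o.astype(bool)
def fit(kind,masks,p0,z=0):
    ms={c:np.kron(fill(m),np.ones((S,S),bool)) for c,m in masks.items()}
    def cost(v):
        s=0
        for c,m in ms.items():
            k=sil(M[kind],[v[0],v[1],v[2]/50,z],c); s+=1-(k&m).sum()/max(1,(k|m).sum())
        return s/len(ms)
    best=None
    for a in ([0] if kind in("tape","pot") else [0,.8] if kind=="carton" else [0,.8,1.57,2.36]):
        v0=np.array([p0[0],p0[1],50*(a+(0 if kind!="carton" else -.1))])
        o=minimize(cost,v0,method="Nelder-Mead",options=dict(initial_simplex=v0+np.vstack([np.zeros(3),10*np.eye(3)]),xatol=.1,fatol=1e-4))
        if best is None or o.fun<best.fun: best=o
    return [round(best.x[0],1),round(best.x[1],1),round(best.x[2]/50,3)],round(1-best.fun,3)
def near(n,c,p):
    d=r.regions_of(n,c); u=proj([[p[0],p[1],15]],c)[0]; o=None
    for e in d:
        l,t,w,h=e["extent"]
        k=np.hypot(l+w/2-u[0],t+h/2-u[1])
        if k<25 and (o is None or k<o[0]): o=(k,e["mask"])
    return None if o is None else o[1]
E
python3 - <<'E'
from h import *
for c in I: r.capture(c)
T=[("white_carton","carton",(158,234)),("blue_carton","carton",(167,363)),("brown_tape","tape",(222,140)),("green_tape","tape",(237,452)),("red_stamp","stamp",(242,264)),("stapler","stapler",(239,207)),("black_stamp","stamp",(242,383)),("glue_pot","pot",(240,326))]
for n,k,px in T:
    p=ray(*px,"top",15); ms={c:m for c in I if (m:=near(n,c,p)) is not None}
    print(n,p.round()[:2],list(ms), fit(k,ms,p) if ms else None,[ (c,fit(k,{c:ms[c]},p)) for c in ms])
E
```

```text
white_carton [635. 154.] ['top', 'side'] ([np.float64(640.2), np.float64(160.4), np.float64(0.0)], np.float64(0.971)) [('top', ([np.float64(639.3), np.float64(159.3), np.float64(-0.013)], np.float64(0.978))), ('side', ([np.float64(641.8), np.float64(161.3), np.float64(-0.013)], np.float64(0.977)))]
blue_carton [ 616. -156.] ['top', 'side'] ([np.float64(621.6), np.float64(-154.6), np.float64(-0.145)], np.float64(0.979)) [('top', ([np.float64(620.3), np.float64(-154.2), np.float64(-0.147)], np.float64(0.983))), ('side', ([np.float64(622.5), np.float64(-154.4), np.float64(-0.141)], np.float64(0.982)))]
brown_tape [476. 368.] ['top', 'side'] ([np.float64(479.2), np.float64(369.7), np.float64(0.1)], np.float64(0.915)) [('top', ([np.float64(477.4), np.float64(368.8), np.float64(0.006)], np.float64(0.944))), ('side', ([np.float64(481.3), np.float64(370.5), np.float64(-0.07)], np.float64(0.951)))]
green_tape [ 450. -357.] ['top', 'side'] ([np.float64(453.2), np.float64(-355.3), np.float64(0.05)], np.float64(0.869)) [('top', ([np.float64(451.1), np.float64(-355.2), np.float64(0.048)], np.floa
[... 498 characters left out ...]
0.921))), ('side', ([np.float64(443.2), np.float64(208.2), np.float64(3.632)], np.float64(0.855)))]
black_stamp [ 436. -197.] ['top', 'side'] ([np.float64(439.7), np.float64(-195.7), np.float64(-0.061)], np.float64(0.905)) [('top', ([np.float64(439.5), np.float64(-195.0), np.float64(-0.164)], np.float64(0.889))), ('side', ([np.float64(440.9), np.float64(-195.6), np.float64(-0.052)], np.float64(0.941)))]
glue_pot [439. -66.] ['top', 'side'] ([np.float64(441.2), np.float64(-61.4), np.float64(0.11)], np.float64(0.867)) [('top', ([np.float64(438.3), np.float64(-59.4), np.float64(0.128)], np.float64(0.884))), ('side', ([np.float64(443.9), np.float64(-59.5), np.float64(0.143)], np.float64(0.88)))]
```

```bash
cat > plan.py <<'E'
import numpy as np,sys
def plan(p,yaw,q,yaw2,n):
    p,q=np.array(p,float),np.array(q,float); dy=(yaw2-yaw)/n
    for i in range(n):
        a=yaw+dy*i; d=(q-p)/(n-i)
        t=np.round([(np.cos(a)*d[0]+np.sin(a)*d[1])/250,(np.sin(a)*d[0]-np.cos(a)*d[1])/250,-d[2]/250],3)*250
        p=p+[np.cos(a)*t[0]+np.sin(a)*t[1],np.sin(a)*t[0]-np.cos(a)*t[1],-t[2]]
        print((t/250).round(3).tolist(), round(-np.degrees(dy)/60,4))
E
python3 -c "
from plan import *
plan([133.3,533.6,231.3],2.8968,[479,369.5,80],np.pi/2,10)"
```

```text
[-0.15, -0.03, 0.061] 0.1266
[-0.153, -0.01, 0.06] 0.1266
[-0.153, 0.01, 0.061] 0.1266
[-0.15, 0.03, 0.06] 0.1266
[-0.145, 0.05, 0.061] 0.1266
[-0.137, 0.069, 0.06] 0.1266
[-0.126, 0.086, 0.061] 0.1266
[-0.114, 0.102, 0.06] 0.1266
[-0.1, 0.116, 0.061] 0.1266
[-0.083, 0.128, 0.06] 0.1266
```

arm_command([
  [[-0.15,-0.03,0.061,0,0,0.1266,75],[-0.153,-0.01,0.06,0,0,0.1266,75],[-0.153,0.01,0.061,0,0,0.1266,75],[-0.15,0.03,0.06,0,0,0.1266,75],[-0.145,0.05,0.061,0,0,0.1266,75],[-0.137,0.069,0.06,0,0,0.1266,75],[-0.126,0.086,0.061,0,0,0.1266,75],[-0.114,0.102,0.06,0,0,0.1266,75],[-0.1,0.116,0.061,0,0,0.1266,75],[-0.083,0.128,0.06,0,0,0.1266,75]],
])

```text
time: 2.8
position: [480.3, 368.6, 79.4]
eef_rot: [3.142, -0.0, 1.566]
ft_force: [0.3, 1.1, 0.1]
finger_gap: 0.874
grasp_force: 0.0
```

arm_command([
  [[0.004,-0.005,0.06,0,0,0,75],[0,0,0.06,0,0,0,75],[0,0,0.06,0,0,0,75],[0,0,0.06,0,0,0,75],[0,0,0.06,0,0,0,75],[0,0,0,0,0,0,75],[0,0,0,0,0,0,40],[0,0,0,0,0,0,40],[0,0,0,0,0,0,40],[0,0,0,0,0,0,40]],
])

```text
time: 3.8
position: [478.3, 371.0, 6.2]
eef_rot: [3.14, -0.001, 1.571]
ft_force: [-1.0, 0.8, 7.7]
finger_gap: 0.604
grasp_force: 63.1
```

arm_command([
  [[0,0,-0.08,0,0,0,40],[0,0,-0.08,0,0,0,40],[0,0,-0.08,0,0,0,40],[-0.089,0.092,0,0,0,0,40],[-0.089,0.092,0,0,0,0,40],[-0.089,0.092,0,0,0,0,40],[-0.089,0.092,0,0,0,0,40],[-0.089,0.092,0,0,0,0,40],[-0.089,0.092,0,0,0,0,40],[-0.089,0.092,0,0,0,0,40]],
])

```text
time: 4.8
position: [639.6, 213.7, 65.2]
eef_rot: [3.141, -0.0, 1.571]
ft_force: [0.7, -0.2, -0.6]
finger_gap: 0.603
grasp_force: 62.9
```

arm_command([
  [[0.004,0,0.05,0,0,0,40],[0,0,0.05,0,0,0,40],[0,0,0.05,0,0,0,40],[0,0,0.05,0,0,0,40],[0,0,0.016,0,0,0,40],[0,0,0,0,0,0,40],[0,0,0,0,0,0,70],[0,0,0,0,0,0,70],[0,0,0,0,0,0,70],[0,0,0,0,0,0,70]],
])

```text
time: 5.8
position: [638.8, 215.8, 11.1]
eef_rot: [3.141, -0.0, 1.571]
ft_force: [-0.4, -0.1, -0.4]
finger_gap: 0.817
grasp_force: 0.0
```

arm_command([
  [[0,0,-0.1,0,0,0,70],[0,0,-0.1,0,0,0,70],[0,0,-0.16,0,0,0,70],[-0.08,-0.115,0,0,0,0,60],[-0.08,-0.115,0,0,0,0,60],[-0.08,-0.115,0,0,0,0,60],[-0.08,-0.115,0,0,0,0,60],[-0.08,-0.115,0,0,0,0,60],[-0.08,-0.115,0,0,0,0,60],[-0.08,-0.115,0,0,0,0,60]],
])

```text
time: 6.8
position: [436.3, 75.1, 101.1]
eef_rot: [3.141, -0.0, 1.571]
ft_force: [1.1, 0.3, -0.0]
finger_gap: 0.703
grasp_force: 0.0
```

```bash
python3 - <<'E'
from h import *
for c in I: r.capture(c)
for n,k,p in [("brown_tape","tape",(640,215)),("red_stamp","stamp",(437,74))]:
    ms={c:m for c in I if (m:=near(n,c,p)) is not None}
    print(n,[ (c,fit(k,{c:ms[c]},p,4 if k=="tape" else 0)) for c in ms])
im=r.capture("side"); cv2.imwrite("pics/s1.png",cv2.resize(im[100:300,150:400,::-1],None,fx=3,fy=3))
print(r.sense()["position"])
E
```

```text
brown_tape [('top', ([np.float64(638.5), np.float64(215.0), np.float64(0.118)], np.float64(0.907))), ('side', ([np.float64(642.1), np.float64(216.4), np.float64(0.014)], np.float64(0.871)))]
red_stamp [('side', ([np.float64(439.5), np.float64(74.3), np.float64(2.744)], np.float64(0.91)))]
[438.29494307  76.14180531 101.13747954]
```

View pics/s1.png

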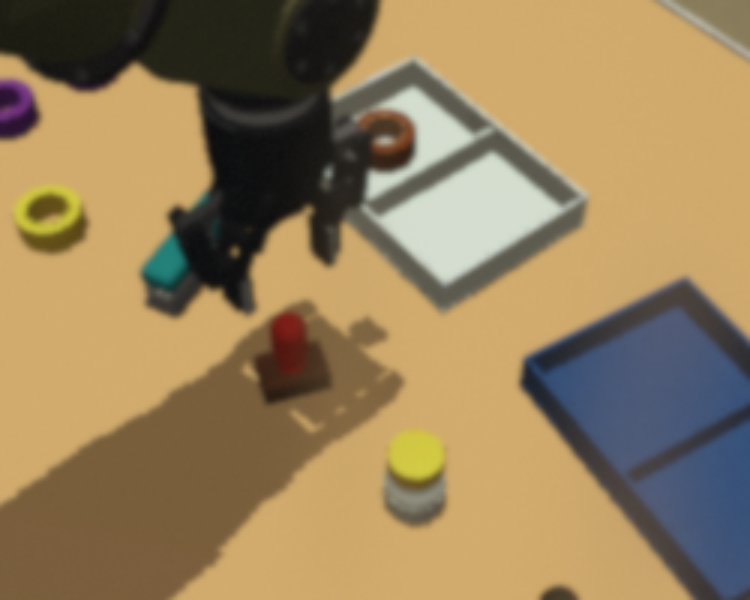

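arm_command([
  [[-0.008,0,0.06,0,0,0,60],[0,0,0.06,0,0,0,60],[0,0,0.06,0,0,0,60],[0,0,0.06,0,0,0,60],[0,0,0.032,0,0,0,60],[0,0,0,0,0,0,10],[0,0,0,0,0,0,10],[0,0,0,0,0,0,10],[0,0,0,0,0,0,10],[0,0,0,0,0,0,10]],
])

```text
time: 8.15
position: [438.0, 73.9, 33.6]
eef_rot: [3.14, -0.0, 1.571]
ft_force: [0.2, 2.0, 4.8]
finger_gap: 0.285
grasp_force: 59.3
```

arm_command([
  [[0,0,-0.08,0,0,0,10],[0,0,-0.08,0,0,0,10],[0,0,-0.08,0,0,0,10],[0.018,0.115,0,0,0,0,10],[0.018,0.115,0,0,0,0,10],[0.018,0.115,0,0,0,0,10],[0.018,0.115,0,0,0,0,10],[0.018,0.115,0,0,0,0,10],[0.018,0.115,0,0,0,0,10],[0.018,0.115,0,0,0,0,10]],
])

```text
time: 9.15
position: [639.7, 105.4, 92.9]
eef_rot: [-3.141, 0.0, 1.571]
ft_force: [-0.4, 0.3, -0.6]
finger_gap: 0.285
grasp_force: 59.3
```

```bash
python3 - <<'E'
from h import *
im=r.capture("side"); cv2.imwrite("pics/s2.png",cv2.resize(im[80:280,180:430,::-1],None,fx=3,fy=3))
print(r.sense()["position"],r.sense()["finger_gap"])
E
```

```text
[642.61678727 105.71888833  92.85333019] 0.28075627279605275
```

View pics/s2.png

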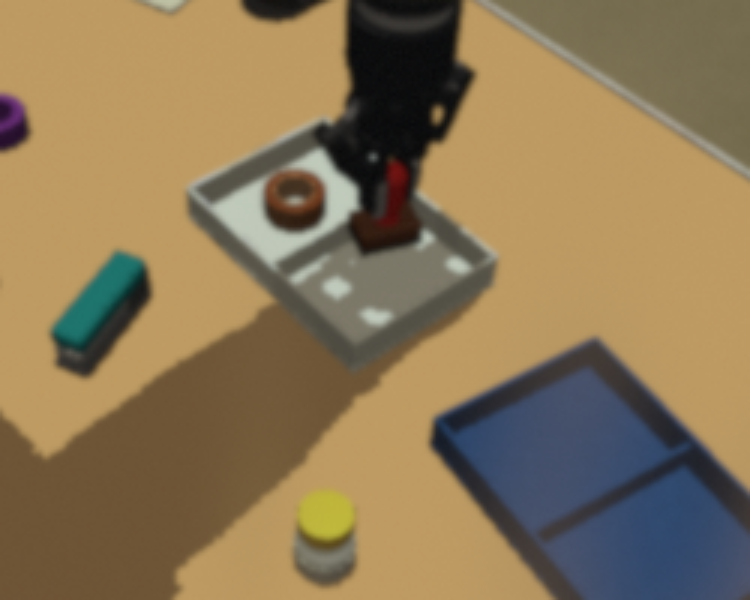

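arm_command([
  [[0,0,0.05,0,0,0,10],[0,0,0.05,0,0,0,10],[0,0,0.05,0,0,0,10],[0,0,0.05,0,0,0,10],[0,0,0.016,0,0,0,10],[0,0,0,0,0,0,10],[0,0,0,0,0,0,55],[0,0,0,0,0,0,55],[0,0,0,0,0,0,55],[0,0,0,0,0,0,55]],
])

```text
time: 10.2
position: [638.8, 105.3, 39.1]
eef_rot: [3.141, -0.0, 1.571]
ft_force: [0.3, 0.1, -0.3]
finger_gap: 0.645
grasp_force: 0.0
```

arm_command([
  [[0,0,-0.08,0,0,0,55],[0,0,-0.08,0,0,0,55],[0,0,-0.08,0,0,0,55],[0,0,-0.08,0,0,0,55],[-0.142,-0.057,0,0,0,0,75],[-0.142,-0.057,0,0,0,0,75],[-0.142,-0.057,0,0,0,0,75],[-0.142,-0.057,0,0,0,0,75],[-0.142,-0.057,0,0,0,0,75],[-0.142,-0.057,0,0,0,0,75]],
])

```text
time: 11.2
position: [552.7, -109.0, 119.2]
eef_rot: [3.141, 0.0, 1.571]
ft_force: [0.8, -0.2, 1.1]
finger_gap: 0.879
grasp_force: 0.0
```

arm_command([
  [[-0.142,-0.057,0,0,0,0,75],[-0.142,-0.057,0,0,0,0,75],[-0.142,-0.057,0,0,0,0,75],[-0.142,-0.057,0,0,0,0,75],[-0.142,-0.057,0,0,0,0,75],[-0.142,-0.057,0,0,0,0,75],[-0.142,-0.057,0,0,0,0,75],[0,0,0.06,0,0,0,75],[0,0,0.06,0,0,0,75],[0,0,0.04,0,0,0,75]],
])

```text
time: 12.2
position: [453.5, -355.2, 77.3]
eef_rot: [-3.14, -0.001, 1.572]
ft_force: [0.6, -0.6, -0.1]
finger_gap: 0.879
grasp_force: 0.0
```

```bash
python3 - <<'E'
from h import *
for c in I: im=r.capture(c)
for n,k,p in [("red_stamp","stamp",(640,105)),("green_tape","tape",(452,-355)),("stapler","stapler",(440,208))]:
    ms={c:m for c in I if (m:=near(n,c,p)) is not None}
    print(n,[ (c,fit(k,{c:ms[c]},p,4 if n=="red_stamp" else 0)) for c in ms])
cv2.imwrite("pics/s3.png",cv2.resize(im[80:,150:480,::-1],None,fx=1.7,fy=1.7))
print(r.sense()["position"])
E
```

```text
red_stamp [('top', ([np.float64(638.7), np.float64(106.1), np.float64(-0.352)], np.float64(0.933)))]
green_tape [('top', ([np.float64(454.2), np.float64(-350.8), np.float64(-0.001)], np.float64(0.558))), ('side', ([np.float64(453.4), np.float64(-354.9), np.float64(0.023)], np.float64(0.282)))]
stapler [('top', ([np.float64(439.2), np.float64(207.6), np.float64(3.555)], np.float64(0.921)))]
[ 454.07280827 -356.18821082   79.65567686]
```

View pics/s3.png

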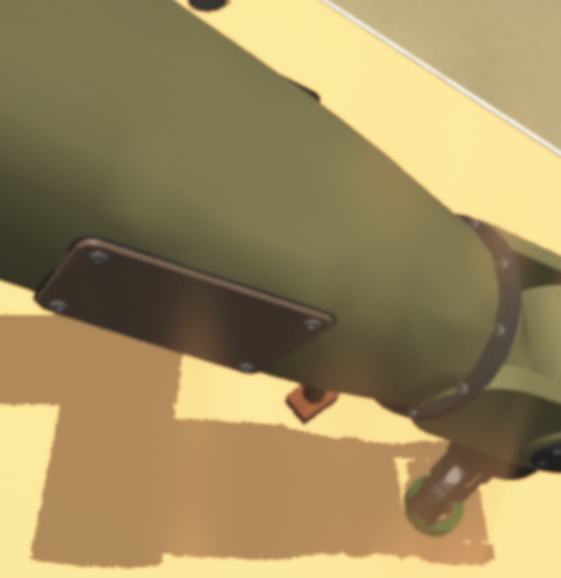

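arm_command([
  [[0,0,0.06,0,0,0,75],[0,0,0.06,0,0,0,75],[0,0,0.06,0,0,0,75],[0,0,0.06,0,0,0,75],[0,0,0.05,0,0,0,75],[0,0,0,0,0,0,75],[0,0,0,0,0,0,40],[0,0,0,0,0,0,40],[0,0,0,0,0,0,40],[0,0,0,0,0,0,40]],
])

```text
time: 13.6
position: [454.2, -356.7, 7.7]
eef_rot: [3.14, 0.001, 1.571]
ft_force: [-0.4, 0.5, 7.2]
finger_gap: 0.608
grasp_force: 63.2
```

arm_command([
  [[0,0,-0.08,0,0,0,40],[0,0,-0.08,0,0,0,40],[0,0,-0.08,0,0,0,40],[0.084,0.092,0,0,0,0,40],[0.084,0.092,0,0,0,0,40],[0.084,0.092,0,0,0,0,40],[0.084,0.092,0,0,0,0,40],[0.084,0.092,0,0,0,0,40],[0.084,0.092,0,0,0,0,40],[0.084,0.092,0,0,0,0,40]],
])

```text
time: 14.6
position: [615.5, -208.2, 66.8]
eef_rot: [3.141, 0.0, 1.571]
ft_force: [0.3, 0.1, -0.9]
finger_gap: 0.602
grasp_force: 63.0
```

arm_command([
  [[0,0,0.05,0,0,0,40],[0,0,0.05,0,0,0,40],[0,0,0.05,0,0,0,40],[0,0,0.05,0,0,0,40],[0,0,0.02,0,0,0,40],[0,0,0,0,0,0,40],[0,0,0,0,0,0,70],[0,0,0,0,0,0,70],[0,0,0,0,0,0,70],[0,0,0,0,0,0,70]],
])

```text
time: 15.6
position: [614.6, -209.3, 11.4]
eef_rot: [-3.142, -0.0, 1.571]
ft_force: [-0.2, -0.0, -0.7]
finger_gap: 0.823
grasp_force: 0.0
```

```bash
python3 -c "
from plan import *
plan([615,-208,110],np.pi/2,[441,208,100],.435,14)"
```

```text
[0.119, -0.05, 0.003] 0.0775
[0.114, -0.059, 0.003] 0.0775
[0.109, -0.068, 0.003] 0.0775
[0.103, -0.077, 0.003] 0.0775
[0.097, -0.085, 0.003] 0.0775
[0.09, -0.093, 0.003] 0.0775
[0.082, -0.1, 0.003] 0.0775
[0.073, -0.106, 0.003] 0.0775
[0.065, -0.111, 0.003] 0.0775
[0.055, -0.116, 0.003] 0.0775
[0.046, -0.12, 0.002] 0.0775
[0.036, -0.124, 0.003] 0.0775
[0.026, -0.126, 0.002] 0.0775
[0.015, -0.129, 0.003] 0.0775
```

arm_command([
  [[0,0,-0.1,0,0,0,70],[0,0,-0.1,0,0,0,70],[0,0,-0.1,0,0,0,70],[0,0,-0.1,0,0,0,70],[0.119,-0.05,0.003,0,0,0.0775,65],[0.114,-0.059,0.003,0,0,0.0775,65],[0.109,-0.068,0.003,0,0,0.0775,65],[0.103,-0.077,0.003,0,0,0.0775,65],[0.097,-0.085,0.003,0,0,0.0775,65],[0.09,-0.093,0.003,0,0,0.0775,65]],
])

```text
time: 16.6
position: [539.3, -29.9, 107.1]
eef_rot: [3.141, -0.0, 1.081]
ft_force: [1.1, -0.1, 0.1]
finger_gap: 0.761
grasp_force: 0.0
```

arm_command([
  [[0.082,-0.1,0.003,0,0,0.0775,65],[0.073,-0.106,0.003,0,0,0.0775,65],[0.065,-0.111,0.003,0,0,0.0775,65],[0.055,-0.116,0.003,0,0,0.0775,65],[0.046,-0.12,0.002,0,0,0.0775,65],[0.036,-0.124,0.003,0,0,0.0775,65],[0.026,-0.126,0.002,0,0,0.0775,65],[0.015,-0.129,0.003,0,0,0.0775,65],[0,0,0,0,0,0,65],[0,0,0,0,0,0,65]],
])

```text
time: 17.6
position: [440.4, 207.2, 101.6]
eef_rot: [3.141, -0.0, 0.437]
ft_force: [-0.2, 0.2, -0.3]
finger_gap: 0.763
grasp_force: 0.0
```

```bash
python3 - <<'E'
from h import *
for c in I: im=r.capture(c)
for n,k,p,z in [("green_tape","tape",(614,-209),4),("stapler","stapler",(440,208),0)]:
    ms={c:m for c in I if (m:=near(n,c,p)) is not None}
    print(n,[ (c,fit(k,{c:ms[c]},p,z)) for c in ms])
cv2.imwrite("pics/s4.png",cv2.resize(im[80:330,130:480,::-1],None,fx=2,fy=2))
for i in range(4): r.capture("top"); print(r.sense()["position"],r.sense()["eef_rot"][2])
E
```

```text
green_tape [('top', ([np.float64(613.3), np.float64(-208.8), np.float64(0.15)], np.float64(0.927)))]
stapler [('side', ([np.float64(442.4), np.float64(209.9), np.float64(3.612)], np.float64(0.859)))]
[440.68138729 206.31737328 101.52010862] 0.43409588228418006
[440.63855271 206.43833848 101.53360674] 0.43426672913327713
[440.58773681 206.54429299 101.51559458] 0.4344124764320545
[440.57361849 206.60233956 101.54403611] 0.4345074722550184
```

View pics/s4.png

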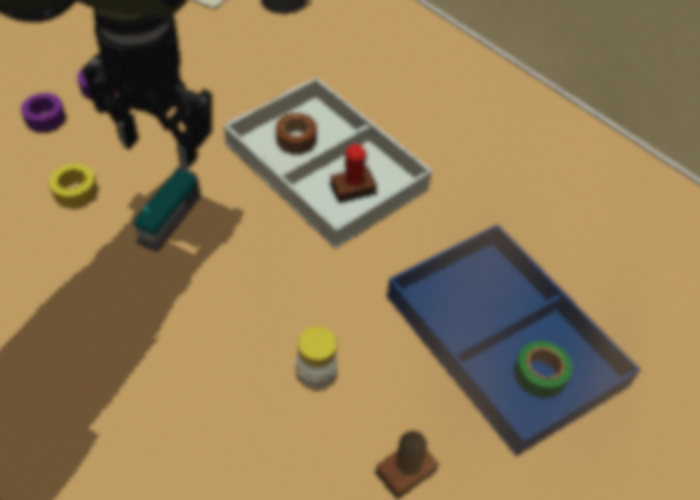

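arm_command([
  [[0.003,-0.003,0.06,0,0,0,65],[0,0,0.06,0,0,0,65],[0,0,0.06,0,0,0,65],[0,0,0.06,0,0,0,65],[0,0,0.06,0,0,0,65],[0,0,0.058,0,0,0,65],[0,0,0,0,0,0,10],[0,0,0,0,0,0,10],[0,0,0,0,0,0,10],[0,0,0,0,0,0,10]],
])

```text
time: 19.1
position: [441.3, 208.0, 12.8]
eef_rot: [3.141, -0.001, 0.435]
ft_force: [-0.7, -0.5, 3.1]
finger_gap: 0.34
grasp_force: 59.8
```

```bash
python3 -c "
from h import *
from plan import *
s=r.sense();print(s['position'],s['eef_rot'],s['finger_gap'],s['grasp_force'])
plan([441,207.5,112],.435,[629.5,-100,112],-.145,12)"
```

```text
[441.25096537 207.98964038  12.83242558] [ 3.14148551e+00 -1.37200498e-03  4.34844751e-01] 0.33986932138653064 59.7524893283844
[0.014, 0.119, -0.0] 0.0462
[0.02, 0.119, -0.0] 0.0462
[0.025, 0.118, -0.0] 0.0462
[0.031, 0.116, -0.0] 0.0462
[0.036, 0.115, -0.0] 0.0462
[0.042, 0.113, -0.0] 0.0462
[0.047, 0.11, -0.0] 0.0462
[0.053, 0.108, -0.0] 0.0462
[0.058, 0.105, -0.0] 0.0462
[0.063, 0.103, -0.0] 0.0462
[0.067, 0.099, -0.0] 0.0462
[0.073, 0.096, -0.0] 0.0462
```

arm_command([
  [[0,0,-0.1,0,0,0,10],[0,0,-0.1,0,0,0,10],[0,0,-0.1,0,0,0,10],[0,0,-0.1,0,0,0,10],[0.014,0.119,0,0,0,0.0462,10],[0.02,0.119,0,0,0,0.0462,10],[0.025,0.118,0,0,0,0.0462,10],[0.031,0.116,0,0,0,0.0462,10],[0.036,0.115,0,0,0,0.0462,10],[0.042,0.113,0,0,0,0.0462,10]],
])

```text
time: 20.1
position: [535.6, 52.7, 112.4]
eef_rot: [3.142, -0.0, 0.143]
ft_force: [0.3, 0.5, -1.5]
finger_gap: 0.343
grasp_force: 59.6
```

arm_command([
  [[0.047,0.11,0,0,0,0.0462,10],[0.053,0.108,0,0,0,0.0462,10],[0.058,0.105,0,0,0,0.0462,10],[0.063,0.103,0,0,0,0.0462,10],[0.067,0.099,0,0,0,0.0462,10],[0.073,0.096,0,0,0,0.0462,10],[0,0,0.08,0,0,0,10],[0,0,0.08,0,0,0,10],[0,0,0,0,0,0,10],[0,0,0,0,0,0,10]],
])

```text
time: 21.1
position: [629.3, -99.7, 72.6]
eef_rot: [3.142, 0.0, -0.146]
ft_force: [0.4, -0.3, -1.4]
finger_gap: 0.344
grasp_force: 59.6
```

```bash
python3 - <<'E'
from h import *
for c in I: im=r.capture(c)
cv2.imwrite("pics/s5.png",cv2.resize(im[120:370,250:500,::-1],None,fx=2.3,fy=2.3))
s=r.sense(); print(s["position"],s["eef_rot"],s["finger_gap"])
E
```

```text
[629.86176884 -99.72605883  73.52607011] [ 3.14145786e+00 -1.92479078e-03 -1.45452040e-01] 0.3421216009021438
```

View pics/s5.png

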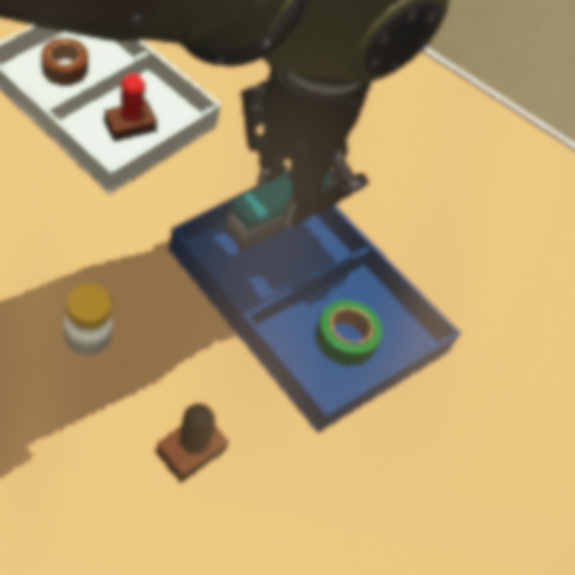

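arm_command([
  [[0,0,0.05,0,0,0,10],[0,0,0.05,0,0,0,10],[0,0,0.05,0,0,0,10],[0,0,0.05,0,0,0,10],[0,0,0.021,0,0,0,10],[0,0,0,0,0,0,10],[0,0,0,0,0,0,52],[0,0,0,0,0,0,52],[0,0,0,0,0,0,52],[0,0,0,0,0,0,52]],
])

```text
time: 22.2
position: [629.3, -99.8, 16.6]
eef_rot: [-3.142, 0.0, -0.146]
ft_force: [0.5, -0.9, 0.5]
finger_gap: 0.609
grasp_force: 0.0
```

arm_command([
  [[0,0,-0.05,0,0,0,52],[0,0,-0.1,0,0,0,52],[0,0,-0.15,0,0,0,52],[0,0,-0.15,0,0,0,52],[-0.15,0,0,0,0,0,52],[-0.15,0,0,0,0,0,52],[-0.15,0,0,0,0,0,52],[-0.15,0,0,0,0,0,52],[-0.15,0,0,0,0,0,52],[0,0,0,0,0,0,52]],
])

```text
time: 23.2
position: [440.6, -71.9, 129.9]
eef_rot: [-3.142, 0.001, -0.146]
ft_force: [-0.0, 0.0, 0.8]
finger_gap: 0.609
grasp_force: 0.0
```

```bash
python3 - <<'E'
from h import *
for c in I: im=r.capture(c); cv2.imwrite(f"pics/{c}6.png",(im[60:300,60:500] if c=="top" else im[80:400,150:460])[:,:,::-1].repeat(1,0))
for n,k,p,z in [("stapler","stapler",(629,-100),4)]:
    ms={c:m for c in I if (m:=near(n,c,p)) is not None}
    print(n,[ (c,fit(k,{c:ms[c]},p,z)) for c in ms])
t=cv2.imread("pics/top6.png"); s=cv2.imread("pics/side6.png")
cv2.imwrite("pics/f6.png",np.hstack([cv2.copyMakeBorder(t,0,80,0,0,0),s]))
s=r.sense(); print(s["time"],s["position"])
E
```

```text
stapler [('top', ([np.float64(629.9), np.float64(-100.7), np.float64(2.983)], np.float64(0.88))), ('side', ([np.float64(632.3), np.float64(-99.0), np.float64(-0.091)], np.float64(0.853)))]
23.4 [444.7187789  -72.75244869 130.00894211]
```

View pics/f6.png

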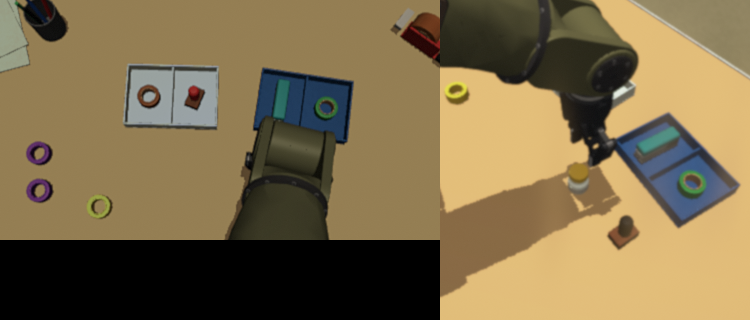

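The combined picture shows the brown tape (148,96) and red stamp (194,97) in the white carton. The stapler (282,98) and green tape (326,107) are in the blue one. The glue pot and black stamp still stand where they were, and the gripper is clear.

```bash
python3 -c "
from workcell import r
print(r.hand_in())"
```

```text
the job is handed in; nothing more can be done
None
```

Both kits are packed as asked and the job is handed in after about 23 s of robot time: brown tape and red stamp in the white carton, green tape and stapler in the blue carton, one per compartment and upright, with the black stamp and glue pot left where they stood; no verdict came back from the hand-in.

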